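Lock a rail in the wedging board

ROBOT

A 6-joint arm with a two-finger parallel gripper is mounted at the origin on the work surface. World frame = base frame: x ahead of the robot, y to its left, z up, the work surface at z = 0. Lengths are in m, angles in rad, forces in N, time in s.
With the tool pointing down it reaches from about 0.425 to 0.95 m from the base axis. Payload 3.5 kg.
Tool frame: the origin (TCP) lies between the finger pads; the fingertips stand 17 mm ahead of it and the grasp point (between the pads) lies 2 mm behind it (ctrl.tip_reach is the distance from the TCP to the fingertips, in m); z points along the fingers, y is the direction in which the jaws open and shut (so a half turn about z gives the same grasp; the last joint's range is limited). The gripper opens to 85 mm and grips with 20 to 120 N. Pads are 22 mm wide; open, the fingers measure 114 mm over their backs; the gripper's body (76 mm by 85 mm) begins 54 mm behind the grasp point. The pads swing forward as they close: fully open they stand 13 mm farther back than shut.
Start: joints at [-1.478, 0.286, 1.577, -0, 1.279, -0.15], TCP at [0.162, -0.655, 0.248] pointing down, gripper open.
Joint ranges: [-2.77, 2.77], [-0.9, 2.22], [0.21, 2.48], [-1.53, 4.67], [0.24, 2.81], [-2.84, 2.84]. Speed limits (rad/s): [2.79, 2.79, 3.14, 3.14, 3.14, 3.14].

INTERFACE

Orientations are given as a unit quaternion [x, y, z, w].
In Python, from plant import monitor, imaging, workorder, ctrl gives the robot as it stands.
- The arm moves only by the tool send_rows, never from a script. Its argument "rows" is a list of rows, each a list of 4 numbers: the shift along the world's x, y, z normalised to -1 to 1, where 1 is 0.3 m, then the turn about the world's z normalised to -1 to 1, where 1 is 360 degrees. A call has 1 to 20 rows; each row is the pose to reach, as a shift and turn from the pose commanded when the call began, turning the shorter way round; what a row does not reach only later rows make up. A row lasts 1/8 s, in which the tool goes at most 62.5 mm and 10.7 degrees, less where a joint would pass 70% of its speed; a pose out of reach is approached as far as the arm can. A call with a number of a shift or a turn outside -1 to 1 is refused whole. A call with a gripper value outside its range is refused whole. "jaw" is the closure, from 0 (fully open) to 1 (shut), set as the call begins (left out, the last holds). The fingers move at their own pace and stop on an object; "newtons" is the grip in N (left out, the last holds). Time passes only in rows, so rows that repeat a pose let the fingers close. It gives the time, the measured TCP pose, the force and the opening at its end, in the units of the state.
- monitor.get_state(): the state, without advancing time (a new reading comes with each control period).
- imaging.read_camera(name): name is "scene" or "top" or "wrist"; returns the picture (400x640x3 uint8, red, green, blue); there is no depth.
- imaging.calibration(name): a dict with "intrinsics" (3x3 intrinsics, pixels), "cam_to_world" (4x4, takes a point from camera to world coordinates). Camera axes: x right, y up, looking along -z (the intrinsics and any distortion apply to the point x, -y, -z); pixel columns grow to the right and rows downward; lengths in m; the calibration is good to about 2 mm. A picture is of the moment at which its call begins: read the wrist's pose just before it. calibration takes no time and is no camera call; for the wrist camera it gives the pose at the moment of the call.
- workorder.sign_off(): hands the job in, once; it reports no verdict.
The state is a dict: "time": time; "qpos": joint angles; "dq": joint speeds; "joint_efforts": joint torques, N m; "eef_pos": TCP position; "tcp_rot": TCP orientation; "contact_force": force on the tool from outside, world axes, zero at the start; "wrist_torque": the same for the moment, N m; "opening": opening from 0.0 (shut) to 1.0 (fully open).
Only numpy, scipy, OpenCV 4.12 (cv2) and the standard library are available. Lean on these libraries where they do the work, as an engineer would, in place of code of your own. Each camera call takes 0.05 s, during which the arm holds its last target.

TASK

Pick up the loose tapping block (the light wooden block with black rubber ends) and with it knock the loose wedge, by its thick end, into the slot beside the rail until the wedge is jammed tight and holds the rail hard against the fence. Do not touch the wedge with the fingers. Then lay the tapping block back on the bench top, off the wedging board, and leave the offcut and the small spare wedge where they lie.

Things in the scene. Friction and masses are not known exactly. Their poses are not given: they have to be found in the camera images.
- jig: Wedging board, fixed on the bench: plywood base 205 x 345 mm, 12 mm thick, with dark wooden cleats 30 mm high (tops 42 mm above the bench). Origin on the bench under the board, z up. In mm along its own axes the base spans x -80 to 125, y -167 to 178. The cleats end at y = 71: beyond, on the bare base, only the wedge sticks out. The wedge is driven along -y.
- fence (a point): Middle of the straight fence's inner face (the far cleat), at x 75, y -30, z 27 mm in the wedging board's frame, same axes; the fence runs along y from -130 to 70. At the rail's far end an end stop (y = -130) keeps the rail from sliding along -y.
- slot (a point): Mouth of the slot on the base's top, at x -9, y 70, z 12 mm in the wedging board's frame, same axes. The slot lies between the rail and the near, tapered cleat, whose inner face slants from x = 0 at y = -130 to x = -30 at y = 70 mm: it narrows towards -y.
- rail_center (a point): Centre of the rail, the part to be locked: a loose light wooden board 70 (x) x 200 (y) x 25 mm high, about 0.25 kg, on the base between fence and wedge with a few mm of play. Axes as the wedging board's. Hard against the fence its centre is at x = 40 mm in the board's frame.
- wedge_center (a point): The wedge to drive: light wood, 150 mm long (y), 28 mm high, 0.08 kg, flat on the base, thin end (16 mm wide) loosely in the slot, thick end (38.5 mm) sticking out 70 to 100 mm past the slot's mouth towards +y. This point is half-way along and up, 14 mm inside its straight side, which faces the rail (+x); the other side tapers 3 in 20. Axes nearly as the board's.
- wedge_head (a point): Middle of the wedge's thick end face, where it is struck: 75 mm along y and -5 mm along x from the wedge's centre point. It slides in easily at first and binds when this face is still about 25 mm outside the slot's mouth. There it stops dead, and a few firm taps or pushes of 12 to 20 N jam it; it goes in less than 3 mm more and friction holds it. Light pushes under 8 N may leave it too loose.
- tap_block_center (a point): Centre of the loose tapping block: light wood with black rubber end faces, 50 (x) x 110 (y) x 50 mm high, about 0.25 kg, lying on the bench left of the wedging board, long axis y; strikes with either end. Grasp it from above across its 50 mm width. It lies at one of two places; a plain wooden offcut lies at the other.
- offcut: Bystander: plain wooden offcut, 60 x 85 x 32 mm, lying left of the wedging board at the other of the tapping block's two places. Origin on the bench under it.
- spare_wedge: Bystander: small dark spare wedge, 110 mm long, 10 to 26 mm wide, 22 mm high, lying on the bench far left of the wedging board. Origin on the bench under it.
Not all that is in view belongs to the job. Leave any turquoise look-alike of the part that bears tap_block_center alone. Leave any turquoise look-alike of the part that bears wedge_center alone.

How it is judged:
By the outcome, as a careful person would: the job done as asked, in the order asked, and still so for the second after the job is handed in, with the robot touching nothing.
It also fails if it takes over 51 s, if anything falls off the work surface, if the arm or the gripper's body presses on something with over 40 N, if the wrist force passes 120 N, or if a joint passes its speed limit or range.

## Working session

There is one attempt and no reset: what is moved stays moved. The work goes in short steps, Python scripts to look and compute and a tool call to move; the robot and the scene stay as the last step left them, time stands still between calls to the robot, and variables do not carry over. Pictures are saved under pics/ and viewed, and the job is handed in when it is done.

Besides the shell and the picture viewer there is one more tool, called by a JSON object that holds its "name" and its "arguments", one argument or row to a line. send_rows: Moves the arm, as the interface text tells. Scaled input: -1 to 1 covers 0.3 m each way for a shift and 360 degrees each way for a turn. Its arguments: {"type":"object","properties":{"rows":{"type":"array"},"jaw":{"type":"number"},"newtons":{"type":"number"}},"required":["rows"]}

```bash
mkdir -p pics
python3 - <<'E'
from plant import monitor, imaging, ctrl
import cv2
for n in ["scene","top"]:
    im=imaging.read_camera(n); cv2.imwrite(f"pics/{n}0.png",im[:,:,::-1])
    c=imaging.calibration(n); print(n,c["intrinsics"],c["cam_to_world"],[k for k in c])
print(monitor.get_state()); print(ctrl.tip_reach)
E
```

```text
scene [[484.75540004   0.         316.91753108]
 [  0.         484.75540004 205.83557249]
 [  0.           0.           1.        ]] [[ 0.23418633 -0.57834981  0.78145266  1.29648526]
 [ 0.97195983  0.1217268  -0.20118817 -0.06061045]
 [ 0.02123341  0.80665611  0.59063954  0.61601169]
 [ 0.          0.          0.          1.        ]] ['intrinsics', 'cam_to_world']
top [[365.83638307   0.         315.91069225]
 [  0.         365.83638307 197.97768144]
 [  0.           0.           1.        ]] [[-0.0301269   0.98081052 -0.19262161  0.38264705]
 [-0.99952633 -0.02835007  0.0119747   0.1463185 ]
 [ 0.00628408  0.19289113  0.98120004  0.87759886]
 [ 0.          0.          0.          1.        ]] ['intrinsics', 'cam_to_world']
{'time': 0.1, 'qpos': array([-1.47798416e+00,  2.87127383e-01,  1.57808934e+00, -5.97638014e-06,
        1.27861825e+00, -1.49978587e-01]), 'dq': array([ 0.00012024, -0.00314874, -0.00391554,  0.00030467, -0.00204844,
        0.00341427]), 'joint_efforts': array([ 7.08003099e-04, -4.07295871e+01, -2.93701512e+01, -1.41448327e-04,
        3.40323124e-03, -6.26848930e-06]), 'eef_pos': array([ 0.16226495, -0.65460262,  0.24702012]), 'tcp_rot': array([ 9.92639897e-01,  1.21098214e-01,  2.91826093e-05, -1.12078493e-03]), 'contact_force': array([-0.33810695,  0.88749655,  0.84111891]), 'wrist_torque': array([-0.03071079,  0.01485554,  0.04221329]), 'opening': 1.0006948742665354}
0.017
```

View pics/scene0.png

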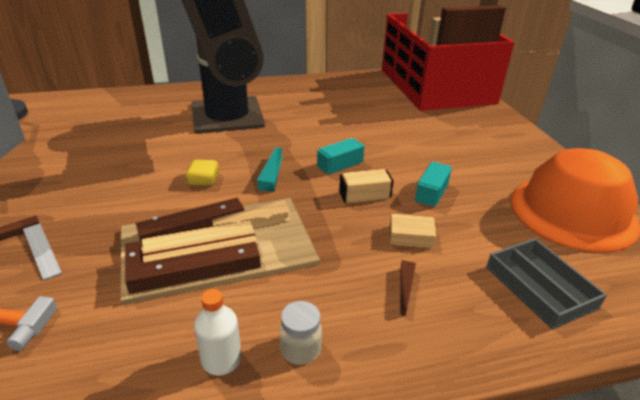

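View pics/top0.png

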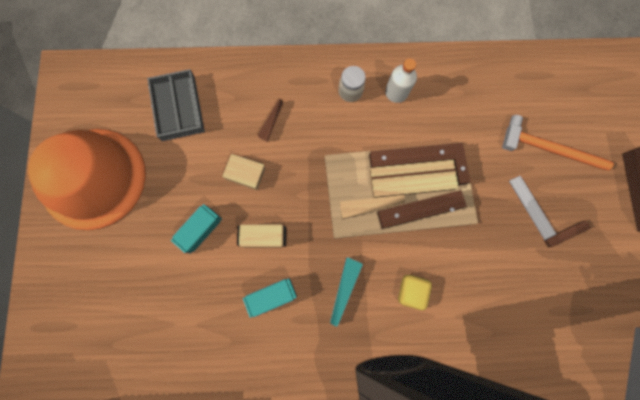

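Run:
```python
import cv2
im=cv2.imread("pics/top0.png")
cv2.imwrite("pics/c1.png",cv2.resize(im[135:245,315:485],None,fx=4.7,fy=4.7,interpolation=cv2.INTER_CUBIC))
cv2.imwrite("pics/c2.png",cv2.resize(im[140:260,215:315],None,fx=5,fy=5,interpolation=cv2.INTER_CUBIC))
s=cv2.imread("pics/scene0.png")
cv2.imwrite("pics/c3.png",cv2.resize(s[180:300,110:330],None,fx=3.6,fy=3.6,interpolation=cv2.INTER_CUBIC))
```

```text
(no output)
```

View pics/c1.png

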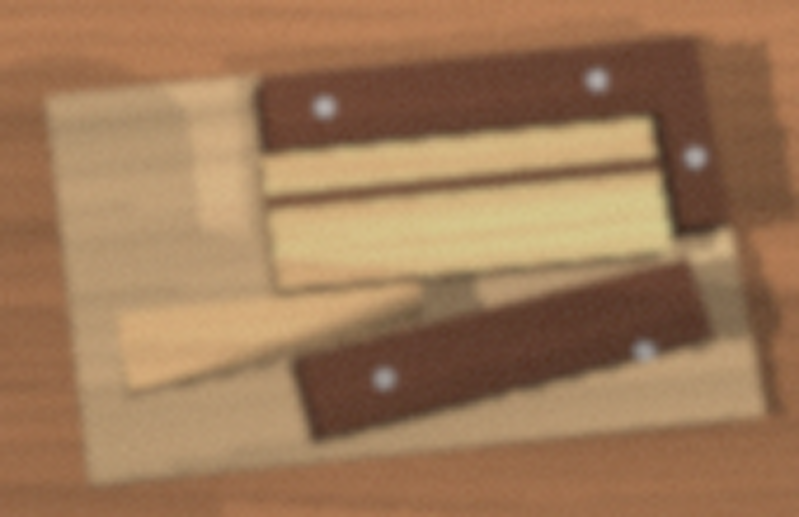

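View pics/c2.png

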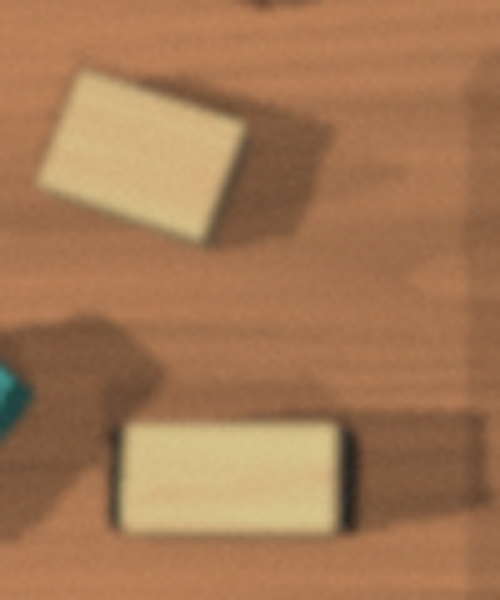

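View pics/c3.png

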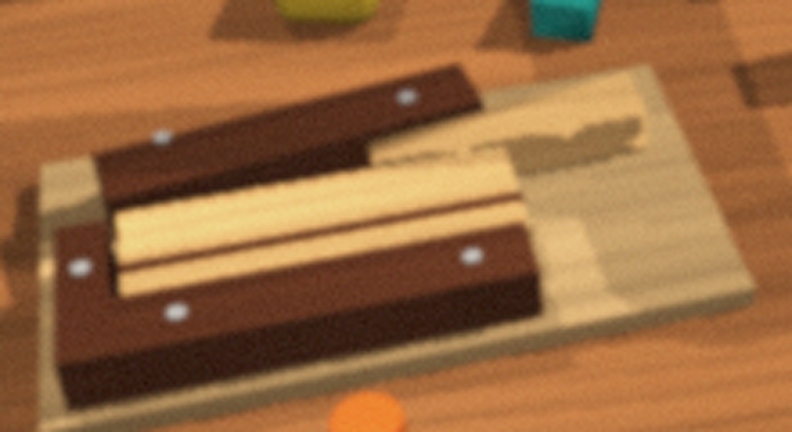

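```bash
cat > h.py <<'E'
import numpy as np
from scipy.optimize import least_squares
from plant import imaging
C={n:imaging.calibration(n) for n in ["scene","top"]}
def proj(n,P,c=None):
    c=c or C[n]; T=np.linalg.inv(c["cam_to_world"]); P=np.atleast_2d(P)
    p=P@T[:3,:3].T+T[:3,3]; p=p*[1,-1,-1]; q=p@np.array(c["intrinsics"]).T
    return q[:,:2]/q[:,2:]
def unproj(n,uv,z,c=None):
    c=c or C[n]; uv=np.atleast_2d(uv).astype(float)
    d=np.c_[uv,np.ones(len(uv))]@np.linalg.inv(c["intrinsics"]).T*[1,-1,-1]
    T=c["cam_to_world"]; d=d@T[:3,:3].T; o=T[:3,3]
    return o+d*((z-o[2])/d[:,2])[:,None]
def fit(obs,x0):
    # obs: list of (cam, uv, local xyz m)
    def place(v,L):
        c,s=np.cos(v[2]),np.sin(v[2]); return np.array([v[0]+c*L[0]-s*L[1],v[1]+s*L[0]+c*L[1],L[2]])
    f=lambda v:np.concatenate([proj(n,place(v,np.array(L)))[0]-uv for n,uv,L in obs])
    r=least_squares(f,x0,loss='soft_l1'); return r.x,r.fun.reshape(-1,2)
def R(v): c,s=np.cos(v[2]),np.sin(v[2]); return np.array([[c,-s],[s,c]])
E
python3 - <<'E'
from h import *
t=lambda u,v:np.array([u/4.7+315-.4,v/4.7+135-.4])
s=lambda u,v:np.array([u/3.6+110-.36,v/3.6+180-.36])
k=lambda u,v:np.array([u/5+215-.4,v/5+140-.4])
m=lambda *a:[i/1000 for i in a]
obs=[("top",t(45,97),m(125,178,12)),("top",t(92,485),m(-80,178,12)),("top",t(768,415),m(-80,-167,12)),
("top",t(263,152),m(75,71,42)),("top",t(295,362),m(-30,71,42)),("top",t(652,117),m(75,-130,42)),
("scene",s(652,68),m(-80,178,12)),("scene",s(755,290),m(125,178,12)),("scene",s(525,228),m(75,71,42)),("scene",s(483,103),m(-30,71,42))]
for o in (obs,obs[:6]):
    v,r=fit(o,[.5,-.1,0]); print("jig",v.round(4),np.degrees(v[2]).round(2)); print(r.round(1).tolist())
    if o is obs: V=v
wc=unproj("top",[t(118,312),t(130,392),t(425,285),t(420,300)],.040)[:,:2]
print("wedge world",wc.round(4)); print("in jig mm",((wc-V[:2])@R(V)*1000).round(1))
rc=unproj("top",[t(280,292),t(668,250)],.037)[:,:2]
print("rail near edge in jig",((rc-V[:2])@R(V)*1000).round(1))
b=unproj("top",[k(122,424),k(338,424),k(340,532),k(120,532)],.05)[:,:2]
print("block",b.round(4),b.mean(0).round(4), np.degrees(np.arctan2(*(b[0]-b[1]))), np.linalg.norm(b[0]-b[1]),np.linalg.norm(b[0]-b[3]))
b=unproj("top",[k(80,68),k(246,124),k(206,244),k(38,184)],.032)[:,:2]
print("offcut",b.round(4))
E
```

```text
jig [ 0.5485 -0.0753  0.0718] 4.11
[[0.4, -0.4], [-0.4, -0.1], [-0.6, 0.1], [1.5, -0.2], [0.6, -1.3], [2.3, -0.9], [-0.3, -1.1], [0.4, -0.7], [0.3, -2.4], [1.0, -0.6]]
jig [ 0.5476 -0.074   0.0767] 4.39
[[-0.4, 0.3], [-0.7, 0.6], [-1.0, 0.1], [0.8, 0.3], [0.2, -0.8], [1.5, -0.7]]
wedge world [[ 0.5383  0.0809]
 [ 0.4982  0.0767]
 [ 0.5476 -0.0726]
 [ 0.5401 -0.0695]]
in jig mm [[  1.1 156.5]
 [-39.2 155.2]
 [ -0.7   2.8]
 [ -8.    6.4]]
rail near edge in jig [[   3.6   74.6]
 [   5.3 -122.3]]
block [[0.4891 0.3126]
 [0.4862 0.2146]
 [0.4374 0.2143]
 [0.4403 0.313 ]] [0.4632 0.2636] 1.6822898319658535 0.09802032821516589 0.048730527990561906
offcut [[0.6645 0.3382]
 [0.6342 0.2584]
 [0.5758 0.2774]
 [0.6074 0.3573]]
```

The tapping block is at top-image pixel (261,235) and the offcut at (243,171). The wedge head is at about (341,210), sticking out roughly 86 mm, and the board is yawed about 4.2°. I'll move over to the block now.

{"name": "send_rows", "arguments": {
  "rows": [
    [0.5,0.5,0,0.1],
    [1,1,0,0.2067],
    [1,1,0,0.2067],
    [1,1,0,0.2067],
    [1,1,0,0.2067],
    [1,1,0,0.2067],
    [1,1,0,0.2067],
    [1,1,0,0.2067],
    [1,1,0,0.2067]
  ],
  "jaw": 0
}}

```text
time: 1.23
eef_pos: [0.462, -0.3552, 0.2479]
tcp_rot: [0.718, 0.696, -0.0, -0.0]
contact_force: [-0.2, -0.2, -0.5]
opening: 1.001
```

{"name": "send_rows", "arguments": {
  "rows": [
    [0.1,1,0,0],
    [0.1,1,0,0],
    [0.1,1,0,0],
    [0.1,1,0,0],
    [0.1,1,0,0],
    [0.1,1,0,0]
  ]
}}

```text
time: 1.98
eef_pos: [0.492, -0.0538, 0.2482]
tcp_rot: [0.717, 0.697, -0.0, -0.0]
contact_force: [-0.1, -0.4, -0.6]
opening: 1.0
```

{"name": "send_rows", "arguments": {
  "rows": [
    [-0.1,1,-0.1,0],
    [-0.1,1,-0.1,0],
    [-0.1,1,-0.1,0],
    [-0.1,1,-0.1,0],
    [-0.1,1,-0.1,0],
    [-0.1,1,-0.1,0],
    [-0.1,1,-0.1,0]
  ]
}}

```text
time: 2.85
eef_pos: [0.4631, 0.2432, 0.2181]
tcp_rot: [0.718, 0.696, -0.0, 0.0]
contact_force: [0.6, -0.9, -0.5]
opening: 0.999
```

Run:
```python
from plant import monitor, imaging
import cv2,json
c=imaging.calibration("wrist")
im=imaging.read_camera("wrist"); cv2.imwrite("pics/w1.png",im[:,:,::-1])
json.dump({k:v.tolist() for k,v in c.items()},open("w1.json","w"))
s=monitor.get_state(); print(s["eef_pos"],s["tcp_rot"],s["time"],s["contact_force"],c)
```

```text
[0.46320679 0.24294047 0.21830589] [ 7.18381546e-01  6.95649222e-01 -1.98230668e-04  2.73478342e-04] 2.9 [0.40819455 0.29348915 0.00689099] {'intrinsics': array([[313.0369581 ,   0.        , 326.16089139],
       [  0.        , 313.0369581 , 197.89022765],
       [  0.        ,   0.        ,   1.        ]]), 'cam_to_world': array([[ 0.99950839,  0.0305805 ,  0.00691459,  0.4641916 ],
       [-0.03129227,  0.95936283,  0.28043494,  0.31406184],
       [ 0.00194224, -0.28051345,  0.95984813,  0.34366712],
       [ 0.        ,  0.        ,  0.        ,  1.        ]])}
```

View pics/w1.png

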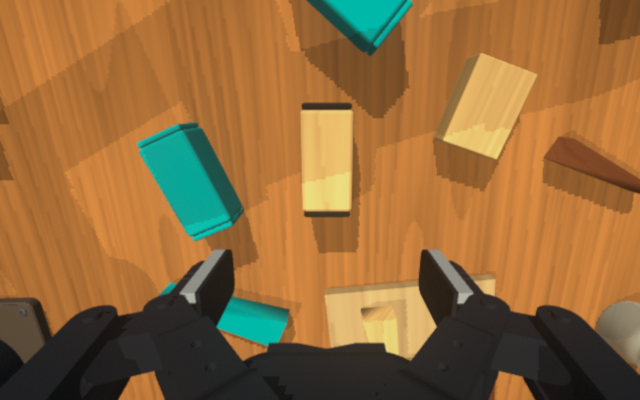

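The wrist image shows the block's top from (301,103) to (352,216), and its long axis is nearly upright in the image.

Run:
```python
from h import *; import json
c={k:np.array(v) for k,v in json.load(open("w1.json")).items()}
b=unproj("wrist",[(301,103),(352,103),(352,212.5),(302,212.5)],.05,c)[:,:2]
print(b.round(4),b.mean(0), [np.linalg.norm(b[i]-b[i-1]) for i in range(4)])
d=(b[0]+b[1]-b[2]-b[3]); print("yaw",np.degrees(np.arctan2(-d[0],d[1])))
```

```text
[[0.4423 0.3177]
 [0.488  0.3163]
 [0.4872 0.2124]
 [0.4377 0.214 ]] [0.46380026 0.26506447] [np.float64(0.10383329749520616), np.float64(0.04578953452908293), np.float64(0.10388632032214234), np.float64(0.04954470363360307)]
yaw -1.5021084312202282
```

{"name": "send_rows", "arguments": {
  "rows": [
    [0,0.07,-0.15,0],
    [0,0.07,-0.32,0],
    [0,0.07,-0.48,0],
    [0,0.07,-0.57,0],
    [0,0.07,-0.62,0],
    [0,0.07,-0.647,0],
    [0,0.07,-0.647,0],
    [0,0.07,-0.647,0]
  ],
  "jaw": 0
}}

```text
time: 3.9
eef_pos: [0.4634, 0.2661, 0.0255]
tcp_rot: [0.717, 0.697, 0.001, 0.001]
contact_force: [-0.0, 0.6, -0.5]
opening: 1.002
```

{"name": "send_rows", "arguments": {
  "rows": [
    [0,0,0,0],
    [0,0,0,0],
    [0,0,0,0],
    [0,0,0,0],
    [0,0,0,0],
    [0,0,0,0],
    [0,0,0,0],
    [0,0,0,0]
  ],
  "jaw": 1,
  "newtons": 70
}}

```text
time: 4.9
eef_pos: [0.4632, 0.2662, 0.0251]
tcp_rot: [0.717, 0.697, 0.001, 0.0]
contact_force: [0.5, -0.1, 5.6]
opening: 0.582
```

{"name": "send_rows", "arguments": {
  "rows": [
    [0,0,0.1,0],
    [0,0,0.2,0],
    [0,0,0.3,0],
    [0.08,-0.18,0.3,0.008],
    [0.162,-0.357,0.3,0.0164],
    [0.162,-0.357,0.3,0.0164],
    [0.162,-0.357,0.3,0.0164],
    [0.162,-0.357,0.3,0.0164]
  ]
}}

```text
time: 5.9
eef_pos: [0.5097, 0.1597, 0.1133]
tcp_rot: [0.68, 0.733, -0.001, -0.001]
contact_force: [0.0, 0.4, -2.2]
opening: 0.573
```

Run:
```python
from plant import monitor, imaging
import cv2,json
c=imaging.calibration("wrist")
for n in ["wrist","top","scene"]:
    im=imaging.read_camera(n); cv2.imwrite(f"pics/{n}2.png",im[:,:,::-1])
json.dump({k:v.tolist() for k,v in c.items()},open("w2.json","w"))
s=monitor.get_state(); print(s["eef_pos"],s["tcp_rot"],s["time"],s["contact_force"],s["opening"])
im=cv2.imread("pics/scene2.png"); cv2.imwrite("pics/scene2c.png",cv2.resize(im[120:320,100:420],None,fx=2.5,fy=2.5,interpolation=cv2.INTER_CUBIC))
im=cv2.imread("pics/top2.png"); cv2.imwrite("pics/top2c.png",cv2.resize(im[130:260,230:490],None,fx=3,fy=3,interpolation=cv2.INTER_CUBIC))
```

```text
[0.51025618 0.15971736 0.11394289] [ 6.79937624e-01  7.33269875e-01 -2.14786687e-04 -2.66987415e-04] 6.05 [-0.54733717 -0.37727566 -2.94129015] 0.5780282432901084
```

View pics/wrist2.png

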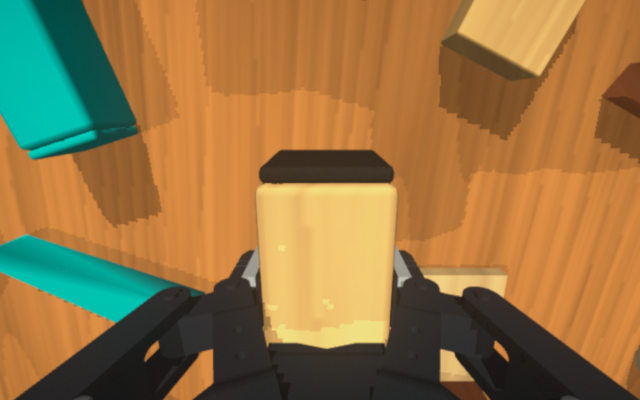

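View pics/scene2c.png

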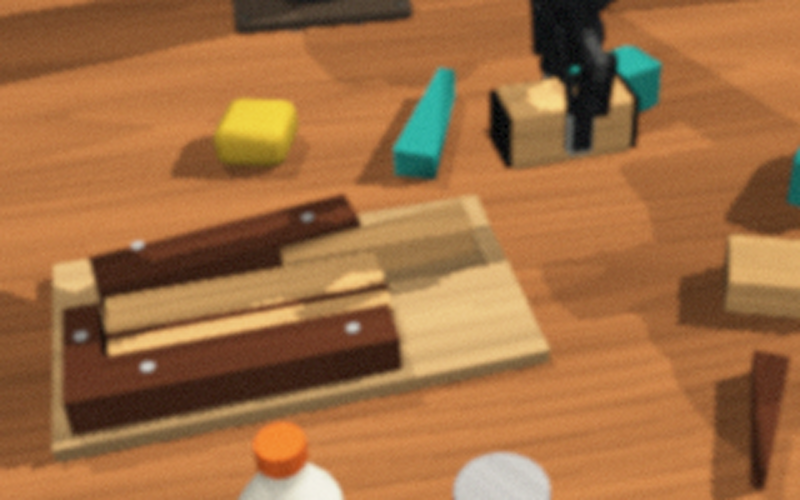

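View pics/top2c.png

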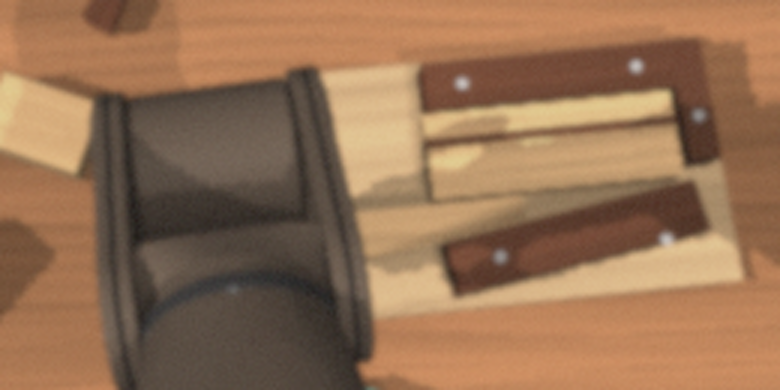

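{"name": "send_rows", "arguments": {
  "rows": [
    [0,0,-0.1,0],
    [0,0,-0.19,0],
    [0,0,-0.242,0],
    [0,0,-0.242,0],
    [0,0,-0.242,0],
    [0,0,-0.242,0]
  ]
}}

```text
time: 6.8
eef_pos: [0.512, 0.1589, 0.0429]
tcp_rot: [0.681, 0.733, 0.001, 0.001]
contact_force: [1.2, -0.6, -1.7]
opening: 0.581
```

Run:
```python
from plant import monitor, imaging
import cv2
im=imaging.read_camera("scene")[:,:,::-1]; cv2.imwrite("pics/scene3c.png",cv2.resize(im[120:320,100:420],None,fx=2.5,fy=2.5,interpolation=cv2.INTER_CUBIC))
s=monitor.get_state(); print(s["eef_pos"],s["tcp_rot"],s["time"],s["contact_force"],s["opening"])
```

```text
[0.51181539 0.15883698 0.04280753] [0.68053361 0.73271596 0.00086795 0.00075131] 6.85 [ 0.0882081   0.34152335 -2.30717213] 0.5767472488999383
```

View pics/scene3c.png

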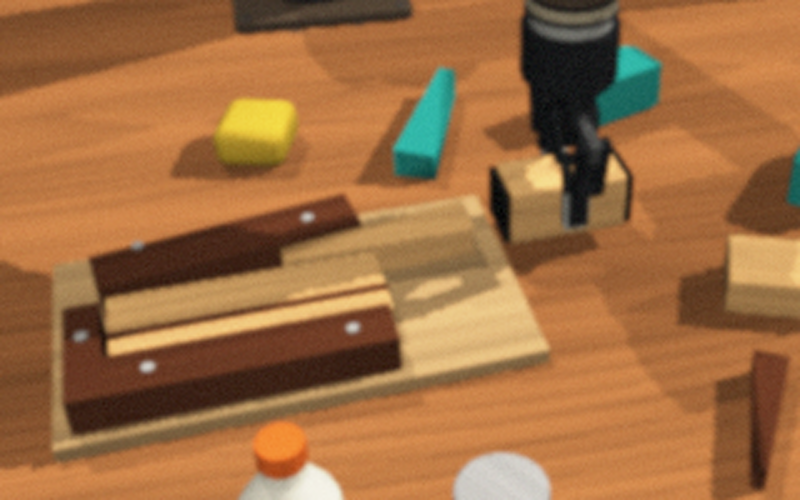

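{"name": "send_rows", "arguments": {
  "rows": [
    [0.0025,-0.033,0,0],
    [0.005,-0.066,0,0],
    [0.0074,-0.1,0,0],
    [0.0099,-0.133,0,0],
    [0.0123,-0.166,0,0],
    [0.0148,-0.2,0,0],
    [0.0172,-0.233,0,0],
    [0.0172,-0.233,0,0]
  ]
}}

```text
time: 7.85
eef_pos: [0.5161, 0.088, 0.0416]
tcp_rot: [0.681, 0.732, -0.0, -0.0]
contact_force: [-0.5, 0.4, -2.9]
opening: 0.578
```

```bash
cat > look.py <<'E'
import sys
from plant import monitor, imaging
import cv2
n=sys.argv[1]
im=imaging.read_camera("scene")[:,:,::-1]; cv2.imwrite(f"pics/s{n}.png",cv2.resize(im[140:320,100:420],None,fx=2.5,fy=2.5,interpolation=cv2.INTER_CUBIC))
im=imaging.read_camera("top")[:,:,::-1]; cv2.imwrite(f"pics/t{n}.png",cv2.resize(im[130:260,230:490],None,fx=3,fy=3,interpolation=cv2.INTER_CUBIC))
s=monitor.get_state(); print(s["eef_pos"],s["tcp_rot"],s["time"],s["contact_force"],s["wrist_torque"],s["opening"])
E
python3 look.py 4
```

```text
[0.51584456 0.08861701 0.04147001] [ 6.80694843e-01  7.32567014e-01 -2.46685961e-04 -2.02228710e-04] 7.95 [ 0.08206206 -0.54255521 -1.41151869] [ 0.08978269  0.03624346 -0.00632664] 0.5787648424521362
```

View pics/s4.png

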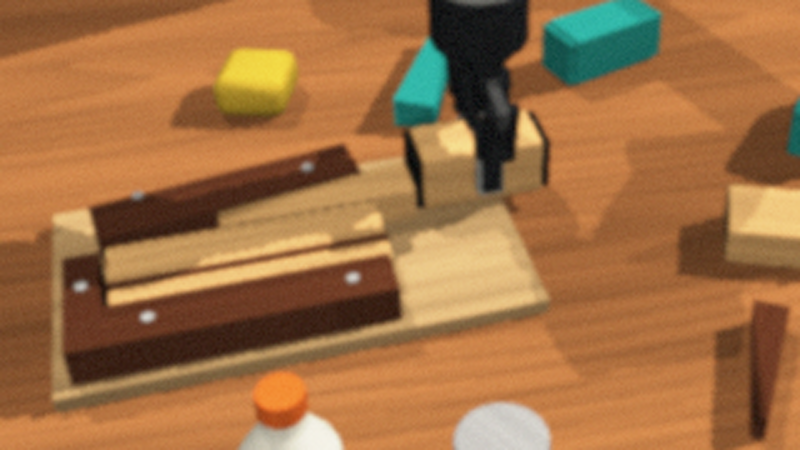

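View pics/t4.png

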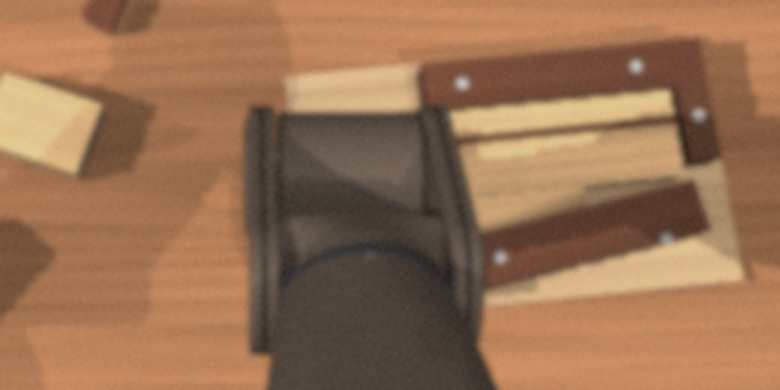

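{"name": "send_rows", "arguments": {
  "rows": [
    [0.0005,-0.007,0,0],
    [0.001,-0.014,0,0],
    [0.0015,-0.021,0,0],
    [0.002,-0.028,0,0],
    [0.0025,-0.035,0,0],
    [0.003,-0.04,0,0],
    [0.003,-0.04,0,0]
  ]
}}

```text
time: 8.82
eef_pos: [0.5171, 0.0769, 0.0417]
tcp_rot: [0.681, 0.733, 0.0, 0.0]
contact_force: [1.5, 2.3, -1.1]
opening: 0.578
```

{"name": "send_rows", "arguments": {
  "rows": [
    [0.0002,-0.0033,0,0],
    [0.0004,-0.0067,0,0],
    [0.0004,-0.0067,0,0]
  ]
}}

```text
time: 9.2
eef_pos: [0.5174, 0.0757, 0.0418]
tcp_rot: [0.681, 0.733, 0.001, -0.0]
contact_force: [2.3, 5.9, -1.7]
opening: 0.578
```

{"name": "send_rows", "arguments": {
  "rows": [
    [0.0002,-0.0033,0,0],
    [0.0004,-0.0067,0,0],
    [0.0004,-0.0067,0,0]
  ]
}}

```text
time: 9.57
eef_pos: [0.5175, 0.0756, 0.0421]
tcp_rot: [0.681, 0.732, 0.002, -0.001]
contact_force: [1.3, 13.9, -0.5]
opening: 0.577
```

{"name": "send_rows", "arguments": {
  "rows": [
    [0.0002,-0.0033,0,0],
    [0.0004,-0.0067,0,0],
    [0.0004,-0.0067,0,0]
  ]
}}

```text
time: 9.95
eef_pos: [0.5174, 0.0755, 0.0423]
tcp_rot: [0.681, 0.732, 0.004, -0.003]
contact_force: [1.1, 21.1, 0.6]
opening: 0.577
```

{"name": "send_rows", "arguments": {
  "rows": [
    [-0.001,0.02,0,0],
    [-0.002,0.035,0,0],
    [-0.002,0.035,0,0],
    [-0.001,0.02,0,0],
    [-0.0005,0.01,0,0],
    [0,0,0,0],
    [0,0,0,0],
    [0,0,0,0]
  ]
}}

```text
time: 10.95
eef_pos: [0.5171, 0.0754, 0.0422]
tcp_rot: [0.682, 0.732, 0.004, -0.003]
contact_force: [-1.1, 20.6, 1.1]
opening: 0.578
```

{"name": "send_rows", "arguments": {
  "rows": [
    [-0.001,0.02,0,0],
    [-0.002,0.035,0,0],
    [-0.002,0.035,0,0],
    [-0.001,0.02,0,0],
    [-0.0005,0.01,0,0],
    [0,0,0,0],
    [0,0,0,0],
    [0,0,0,0]
  ]
}}

```text
time: 11.95
eef_pos: [0.5172, 0.0754, 0.0422]
tcp_rot: [0.682, 0.732, 0.004, -0.003]
contact_force: [-0.3, 21.1, 1.7]
opening: 0.576
```

{"name": "send_rows", "arguments": {
  "rows": [
    [-0.002,0.03,0,0],
    [-0.004,0.06,0,0],
    [-0.015,0.2,0,0],
    [-0.022,0.3,0,0],
    [-0.022,0.3,0,0],
    [-0.022,0.3,0,0],
    [-0.022,0.3,0.1,0],
    [-0.022,0.3,0.3,0],
    [-0.022,0.3,0.3,0],
    [-0.022,0.3,0.3,0]
  ]
}}

```text
time: 13.2
eef_pos: [0.5104, 0.1598, 0.1312]
tcp_rot: [0.681, 0.732, -0.0, -0.0]
contact_force: [-0.0, 0.3, -3.1]
opening: 0.576
```

```bash
python3 look.py 5
```

```text
[0.50926339 0.16002192 0.12944197] [ 0.68087999  0.73239185 -0.0016769  -0.00134591] 13.3 [-0.08243156  0.40163438 -3.64396089] [ 0.01670854 -0.03448497 -0.01354361] 0.5772334079297405
```

View pics/s5.png

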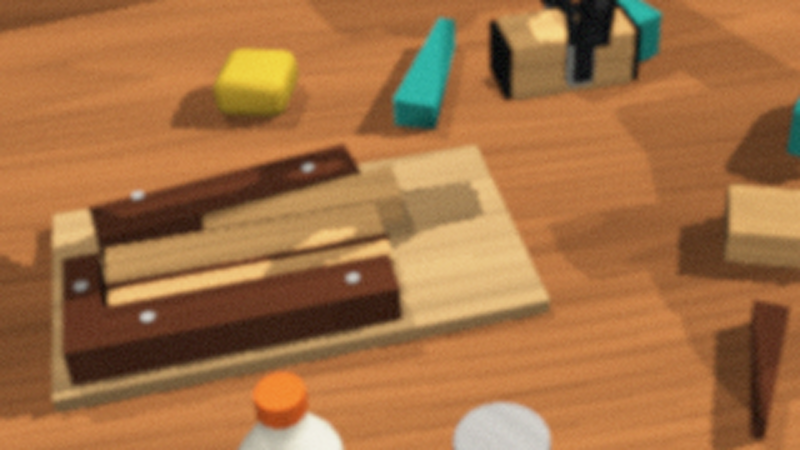

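View pics/t5.png

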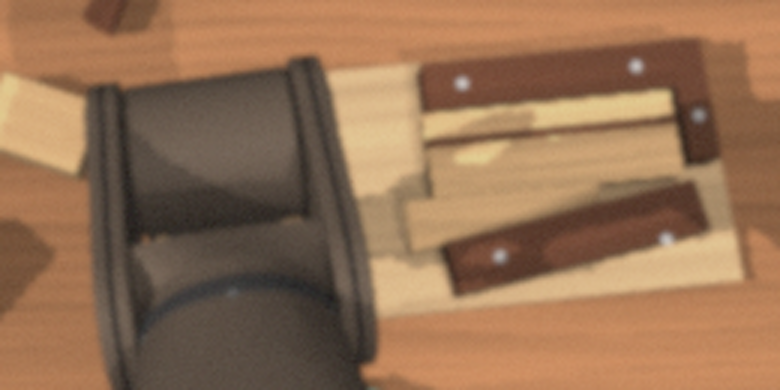

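{"name": "send_rows", "arguments": {
  "rows": [
    [-0.08,0.17,0,-0.008],
    [-0.157,0.35,0,-0.0164],
    [-0.157,0.35,0,-0.0164],
    [-0.157,0.35,-0.1,-0.0164],
    [-0.157,0.35,-0.2,-0.0164],
    [-0.157,0.35,-0.27,-0.0164],
    [-0.157,0.35,-0.31,-0.0164],
    [-0.157,0.35,-0.335,-0.0164],
    [-0.157,0.35,-0.335,-0.0164],
    [-0.157,0.35,-0.335,-0.0164]
  ]
}}

```text
time: 14.55
eef_pos: [0.4643, 0.266, 0.0319]
tcp_rot: [0.717, 0.697, 0.001, 0.0]
contact_force: [-0.4, -0.4, -2.8]
opening: 0.576
```

{"name": "send_rows", "arguments": {
  "rows": [
    [0,0,-0.007,0],
    [0,0,-0.013,0],
    [0,0,-0.017,0],
    [0,0,-0.017,0]
  ]
}}

```text
time: 15.05
eef_pos: [0.4635, 0.2658, 0.0259]
tcp_rot: [0.717, 0.697, -0.0, -0.0]
contact_force: [-0.4, -0.1, -2.5]
opening: 0.578
```

{"name": "send_rows", "arguments": {
  "rows": [
    [0,0,-0.003,0],
    [0,0,-0.003,0],
    [0,0,-0.003,0]
  ]
}}

```text
time: 15.42
eef_pos: [0.4638, 0.2658, 0.0252]
tcp_rot: [0.717, 0.697, 0.0, 0.0]
contact_force: [-0.0, 0.3, -2.0]
opening: 0.577
```

Almost in contact with the bench, so I'll release and retreat.

{"name": "send_rows", "arguments": {
  "rows": [
    [0,0,-0.003,0],
    [0,0,-0.003,0],
    [0,0,-0.003,0]
  ]
}}

```text
time: 15.8
eef_pos: [0.4638, 0.2658, 0.0252]
tcp_rot: [0.717, 0.697, -0.0, -0.0]
contact_force: [-3.8, -0.3, 5.8]
opening: 0.582
```

{"name": "send_rows", "arguments": {
  "rows": [
    [0,0,0,0],
    [0,0,0,0],
    [0,0,0,0],
    [0,0,0,0],
    [0,0,0,0],
    [0,0,0,0],
    [0,0,0,0],
    [0,0,0,0]
  ],
  "jaw": 0
}}

```text
time: 16.8
eef_pos: [0.4636, 0.2658, 0.0242]
tcp_rot: [0.717, 0.697, 0.0, 0.0]
contact_force: [-0.0, 0.2, -0.3]
opening: 0.999
```

{"name": "send_rows", "arguments": {
  "rows": [
    [0,0,0.05,0],
    [0,0,0.15,0],
    [0,0,0.3,0],
    [0,0,0.5,0],
    [0,0,0.65,0],
    [0,0.3,0.65,0],
    [0,0.5,0.65,0],
    [0,0.5,0.65,0],
    [0,0.5,0.65,0]
  ]
}}

```text
time: 17.92
eef_pos: [0.4632, 0.4173, 0.2201]
tcp_rot: [0.716, 0.698, 0.0, 0.0]
contact_force: [1.1, 0.1, -0.5]
opening: 1.002
```

```bash
python3 look.py 6
python3 - <<'E'
from plant import imaging
import cv2
im=imaging.read_camera("top")[:,:,::-1]
cv2.imwrite("pics/topfull6.png",im)
cv2.imwrite("pics/c6.png",cv2.resize(im[135:245,315:485],None,fx=4.7,fy=4.7,interpolation=cv2.INTER_CUBIC))
E
```

```text
[0.46345641 0.41540085 0.21967052] [ 7.17247389e-01  6.96818579e-01 -6.68808793e-05  2.13045295e-04] 18.025 [-0.15671115  0.36005893  0.01309959] [ 0.00030124  0.00851402 -0.02364059] 0.9987511181707434
```

View pics/c6.png

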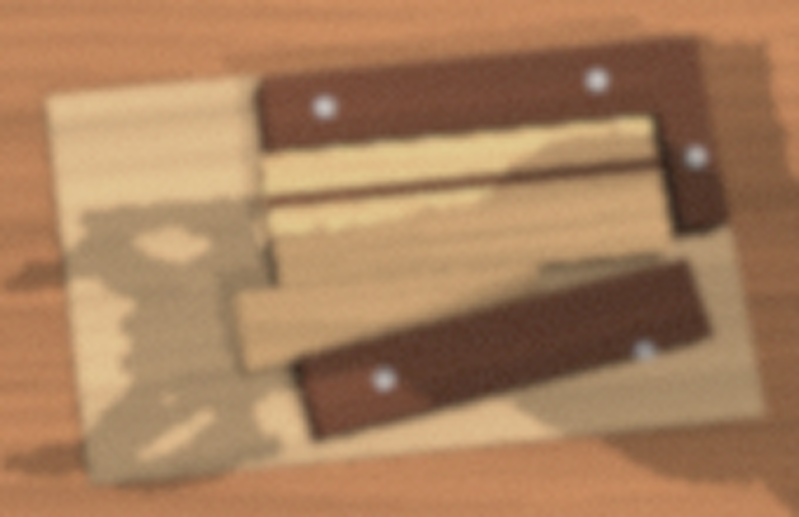

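View pics/topfull6.png

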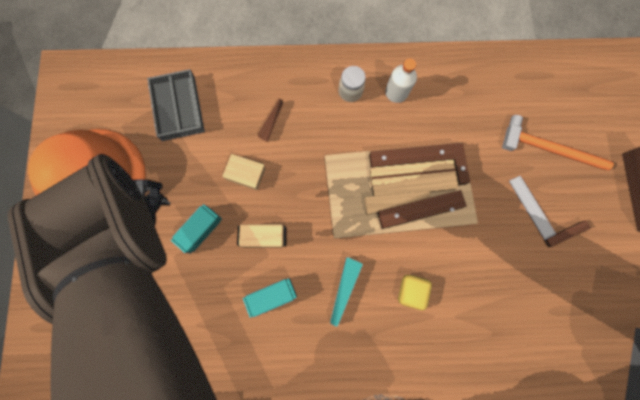

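View pics/s6.png

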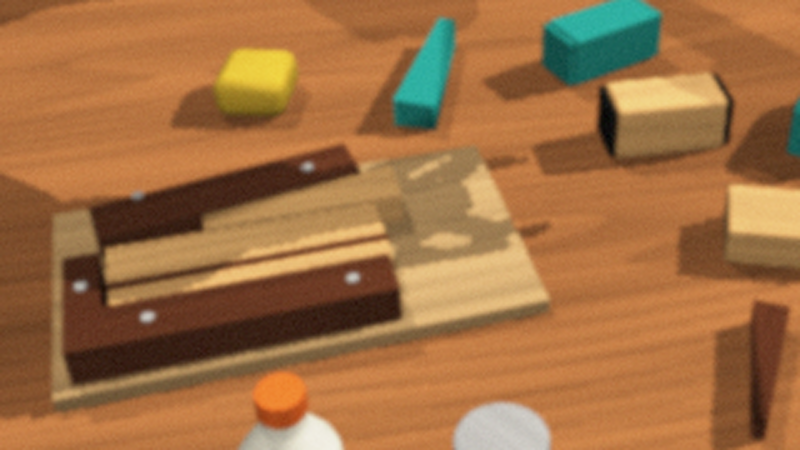

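Run:
```python
from h import *
V=np.array([.548,-.0746,.0742])
t=lambda u,v:np.array([u/4.7+315-.4,v/4.7+135-.4])
for z,p in ((.04,[t(236,293),t(246,370)]),(.037,[t(280,286),t(670,240),t(263,153),t(268,200)]),(.042,[t(263,152),t(295,362)])):
    w=unproj("top",p,z)[:,:2]; print(z,((w-V[:2])@R(V)*1000).round(1).tolist())
import cv2
a=cv2.imread("pics/top0.png");b=cv2.imread("pics/topfull6.png")
# column profiles across rail
o=np.vstack([cv2.resize(i[155:215,360:470],None,fx=7,fy=5,interpolation=cv2.INTER_CUBIC) for i in (a,b)])
cv2.imwrite("pics/cmp.png",o)
```

```text
0.04 [[5.4, 96.3], [-33.5, 96.4]]
0.037 [[7.2, 73.4], [10.4, -125.0], [76.3, 72.7], [51.7, 73.5]]
0.042 [[75.5, 73.6], [-32.3, 72.2]]
```

View pics/cmp.png

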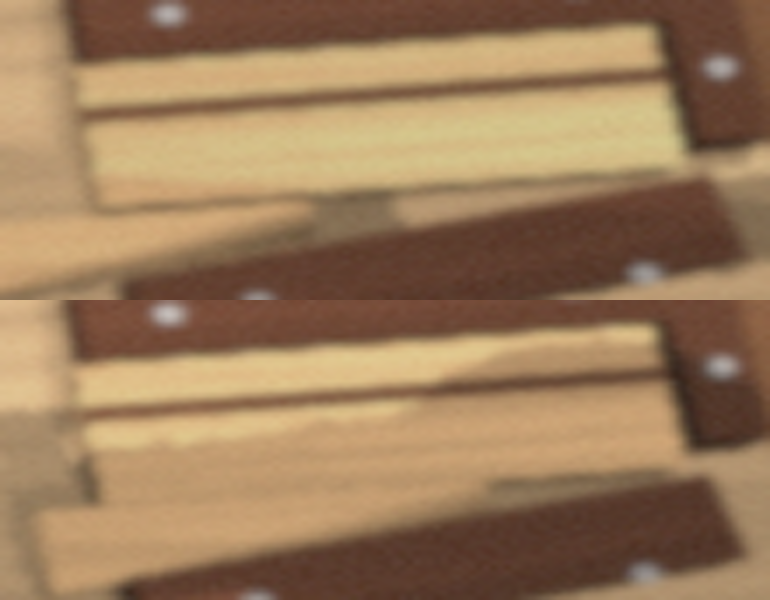

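Run:
```python
from h import *; import cv2
V=np.array([.548,-.0746,.0742])
for f in ("top0","topfull6"):
    g=cv2.imread(f"pics/{f}.png").astype(float)[:,:,1]
    S=[];F=[]
    for u in range(378,452):
        v0=178-(u-374)*0.105   # approx stripe
        vs=np.arange(int(v0)-4,int(v0)+5); col=g[vs,u]
        base=np.interp(vs,[vs[0],vs[-1]],[col[0],col[-1]]); w=np.clip(base-col,0,None); w[w<.25*w.max()]=0
        S.append((u,(w*vs).sum()/w.sum()))
        vf=np.arange(int(v0)-14,int(v0)-5); d=np.clip(np.diff(g[vf,u]),0,None); d[d<.3*d.max()]=0
        F.append((u,(d*(vf[:-1]+.5)).sum()/d.sum()))
    for nm,P,z in (("stripe",S,.037),("fence",F,.042)):
        P=np.array(P); k=np.polyfit(P[:,0],P[:,1],1); k=np.polyfit(*P[abs(P[:,1]-np.polyval(k,P[:,0]))<.8].T,1)
        us=np.array([378,451]); w=unproj("top",np.c_[us,np.polyval(k,us)],z)[:,:2]
        print(f,nm,((w-V[:2])@R(V)*1000).round(2).tolist())
```

```text
top0 stripe [[50.36, 58.41], [50.51, -117.36]]
top0 fence [[74.4, 55.97], [73.91, -119.64]]
topfull6 stripe [[50.68, 58.37], [50.79, -117.41]]
topfull6 fence [[74.49, 55.96], [74.42, -119.73]]
```

Run:
```python
from plant import workorder, monitor
print(workorder.sign_off()); s=monitor.get_state(); print(s["time"],s["contact_force"])
```

```text
the job is handed in; nothing more can be done
None
the job is handed in; nothing more can be done
```

The wedge is jammed in the slot and holds the rail against the fence. The job was handed in at about 18 s.

- **What I did:** I gripped the tapping block across its width and pushed the wedge in by its thick end until it stopped dead. I pressed to 21 N, then tapped twice more to about 21 N, and it went in no further. That is slightly above the 12 to 20 N you gave. I then put the block back at its original place on the bench, opened the gripper and retreated. The fingers never touched the wedge.
- **Last checks:** After correcting for camera bias, the wedge head stands about 24.5 mm outside the slot's mouth. At that depth the wedge is 34.8 mm wide at the mouth, and the slot is 35 mm wide there with the rail hard against the fence. The block sits clear of the board, and the offcut, spare wedge and turquoise look-alikes look unmoved.
- **Weaker evidence:** The two camera measures of how far the rail moved disagreed. Its dark stripe showed only about 0.3 mm, which is within noise, while the picked edge points suggested about 2 to 5 mm, in shadow and unreliable. So that the rail is hard against the fence rests on the wedge's depth, the dead stop and the stripe running parallel to the fence. I did not measure the gap directly.

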